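# Stop the churner and take off its paddle's lock cap

### The job

The ice-cream churner is to be stripped for washing. First turn its speed knob so that the pointer stands on the long stop mark; then unscrew the round lock cap that holds the paddle on its spindle (nobody knows whether this thread is right- or left-handed, so try it both ways) and lift the cap clear, at least 5 cm above where it sat. Finish while still holding the cap up in the gripper, do not put it down, and leave the other things on the worktop and on the machine where they stand.

Things in the scene. Friction and masses are not known exactly. Their poses are not given: they have to be found in the camera images.
- churner: table-top ice-cream churner, fixed: white housing 290 mm (its x) by 420 mm (its y). Origin: centre of its underside; z up, x away from the robot, y to the robot's left. Left (+y) part 200 mm high with an open round steel bowl, 189 mm inside, axis at x 0, y 90 mm, rim 201 mm high. Right (-y) part: motor and control housing, flat steel plate on top, 240 mm above the worktop
- cap_seat (a point): on the bowl's axis, 205 mm above the worktop: top of the 51 mm wide hub of the white paddle in the bowl, on which the cap's underside sits. The paddle's two blades end 163 mm above the worktop. Motor geared: paddle and spindle do not turn. A threaded spindle end, 26 mm high, rises from here inside the cap
- cap_center (a point): centre (half-way up) of the loose round dark-steel lock cap in the middle of the bowl: 40 mm high (43 mm with its domed top), 52 mm across, finely ribbed all round (can be gripped at any angle), 280 g. z is its axis, up; at the start its x is the churner's x. At the start screwed tight, this point 20 mm above cap_seat. Its thread: see thread_axis
- thread_axis (a point): point on the bowl's axis 26 mm above cap_seat (spindle's top, inside the cap). Two-start quick thread, right- or left-handed: it differs from start to start and cannot be seen. Turned the tight way the cap stops dead within 5 degrees; the loose way it goes easily (under 0.3 N m), climbs 2 mm, is free from about 80 to 120 degrees and then lifts straight off
- speed_knob (a joint): angle (rad) of the speed knob: 0 when its pointer stands on the stop mark, growing as the knob turns clockwise seen from above; range -1.4 to 1.9, it stays where it is left (about 0.05 N m of friction). It starts clockwise of the mark
- knob_grip (a point): grip point on the speed knob's axis, 28 mm above the steel plate, at x -55, y -130 mm in the churner's frame. Black knob: disc 62 mm wide, 6 mm high, with an upright bar across it 52 mm long, 14 mm thick, top 38 mm above the plate. The point's x lies along the bar to its pointer end (white line on the bar's top, white tick on the disc); z up. Pinch the bar across its thickness
- zero_mark (a point): middle of the stop mark on the steel plate: a long black line (22 mm, the other scale ticks are 5 mm) pointing straight away from the knob's axis along the churner's x, 48 mm from that axis
- scoop_cup: steel measuring cup, 60 mm wide, 45 mm high, standing on the steel plate beyond the knob; origin at the centre of its underside. Leave it
- bowl_lid: clear flat lid of the bowl, 200 mm wide, with a black grip, 29 mm high, on the worktop to the left; origin at the centre of its underside. Leave it
- mug: white mug, 80 mm wide, 92 mm high, on the worktop to the right; origin at the centre of its underside. Leave it
- tub: clear plastic tub, 104 mm wide, 55 mm high, on the worktop to the right; origin at the centre of its underside. Leave it
- soap: white soap bottle, 64 mm wide, 190 mm high, on the worktop to the right; origin at the centre of its underside. Leave it
- spatula: spatula lying flat on the worktop near the robot on its left. Leave it
- brush: washing-up brush lying flat on the worktop near the robot on its right. Leave it
Mind the look-alikes: they are no part of the job. Leave any orange or yellow look-alike of the part that bears cap_center alone.

How it is judged:
On the way, in this order (a step that is already met when the one before it is completed fails the run):
1. the knob's pointer stands on the stop mark (within 0.1 rad) while the cap is still on its seat, not yet unscrewed (value of joint speed_knob between -0.1 and 0.1 rad and z of cap_center in the frame of churner below 0.23 m and angle between the x axis of cap_center and the x axis of churner, either way round below 0.5 rad), for 0.2 s.
2. the cap has been unscrewed: turned by more than 60 degrees while still on the spindle (angle between the x axis of cap_center and the x axis of churner, either way round above 1.05 rad and z of cap_center in the frame of churner below 0.237 m), for 0.02 s.
At the end, for the whole second after the job is handed in: the fingers hold the cap still (under 0.05 m/s), its centre at least 40 mm above where it sat, so clear of the spindle and touching nothing of the machine, and the knob's pointer is still within 0.1 rad of the stop mark (value of joint speed_knob between -0.1 and 0.1 rad and z of cap_center in the frame of churner above 0.265 m and contact force between cap and the fingers above 1 N and contact force between cap and churner below 0.1 N and linear speed of cap below 0.05 m/s); the arm keeps its last pose, push and grip.
It fails at once if the measuring cup on the machine is pushed more than 40 mm or knocked over (distance of scoop_cup from where it was at the start of the episode above 0.04 m or angle between scoop_cup's own z axis and vertical above 0.5 rad).
It fails at once if the bowl lid, mug, tub or soap bottle is pushed more than 40 mm or knocked over (distance of any of mug, tub, soap, bowl_lid from where it was at the start of the episode above 0.04 m or angle between any of mug, tub, soap, bowl_lid's own z axis and vertical above 0.5 rad).
It fails at once if the spatula or brush is pushed more than 40 mm (distance of any of spatula, brush from where it was at the start of the episode above 0.04 m).
It also fails if it takes over 54 s, if anything falls off the work surface, if the arm or the gripper's body presses on something with over 40 N, if the wrist force passes 120 N, or if a joint passes its speed limit or range.

### The arm

A 6-joint arm with a two-finger parallel gripper is mounted at the origin on the work surface. World frame = base frame: x ahead of the robot, y to its left, z up, the work surface at z = 0. Lengths are in m, angles in rad, forces in N, time in s.
With the tool pointing down it reaches from about 0.375 to 0.9 m from the base axis. Payload 3.1 kg.
Tool frame: the origin (TCP) lies at the very end of the fingers, on their centre line; the grasp point (between the pads) lies 19 mm behind it; z points along the fingers, y is the direction in which the jaws open and shut (so a half turn about z gives the same grasp; the last joint's range is limited). The gripper opens to 85 mm and grips with 20 to 120 N. Pads are 22 mm wide; open, the fingers measure 114 mm over their backs; the gripper's body (76 mm by 85 mm) begins 54 mm behind the grasp point. The pads swing forward as they close: fully open they stand 13 mm farther back than shut.
Start: joints at [-1.409, 0.527, 1.433, -0, 1.181, -0.178], TCP at [0.209, -0.589, 0.231] pointing down, gripper open.
Joint ranges: [-3.08, 3.08], [-0.75, 2.2], [0.22, 2.44], [-1.43, 4.57], [0, 2.65], [-2.85, 2.85]. Speed limits (rad/s): [2.79, 2.79, 3.14, 3.14, 3.14, 3.14].

### API

Orientations are given as a unit quaternion [x, y, z, w].
In Python, from station import * gives the robot as it stands.
- The arm moves only by the tool jog_arm, never from a script. Its argument "motion" is a list of rows, each a list of 5 numbers: the shift along the world's x, y, z in cm, then the turn about the world's z in degrees, then the closure in counts, from 0 (fully open) to 255 (shut). In form: [[tx, ty, tz, yaw, jaw], ...]. A call has 1 to 10 rows; each row shifts and turns the pose as measured when the row begins; what a row does not reach is not made up. A row lasts 1/12 s, in which the tool goes at most 41.7 mm and 7.16 degrees, less where a joint would pass 70% of its speed; a pose out of reach is approached as far as the arm can. A call with a gripper value outside its range is refused whole. The fingers move at their own pace and stop on an object; "squeeze" is the grip in N (left out, the last holds). Time passes only in rows, so rows that do not move let the fingers close. It gives the time, the measured TCP pose, the force and the opening at its end, in the units of the state.
- sense(): the state, without advancing time (a new reading comes with each control period).
- snapshot(name): name is "side" or "top" or "wrist"; returns a dict with "img" (420x560x3 uint8, red, green, blue), "depth" (420x560 float32, m along the optical axis (not along the pixel's ray), 0 where there is no reading), "intrinsics" (3x3 intrinsics, pixels), "eye" and "attitude" of the camera in the world. Camera axes: x right, y down, z forward; pixel columns grow to the right and rows downward; lengths in m; the calibration is good to about 2 mm. The wrist camera is an equidistant fisheye: a pixel r from the principal point sees the ray r / f radians off the axis. A picture is of the moment at which its call begins.
- sign_off(): hands the job in, once; it reports no verdict.
The state is a dict: "t": time; "q": joint angles; "qd": joint speeds; "tau": joint torques, N m; "tcp_pos": TCP position; "tool_rot": TCP orientation; "force": force on the tool from outside, world axes, zero at the start; "ft_torque": the same for the moment, N m; "finger_gap": opening from 0.0 (shut) to 1.0 (fully open).
Only numpy, scipy, OpenCV 4.12 (cv2) and the standard library are available. Lean on these libraries where they do the work, as an engineer would, in place of code of your own. Each camera call takes 0.05 s, during which the arm holds its last target.

## Working session

There is one attempt and no reset: what is moved stays moved. The work goes in short steps, Python scripts to look and compute and a tool call to move; the robot and the scene stay as the last step left them, time stands still between calls to the robot, and variables do not carry over. Pictures are saved under pics/ and viewed, and the job is handed in when it is done.

Besides the shell and the picture viewer there is one more tool, called after "Request:" in YAML: its name, and indented under it one key for each argument. jog_arm: Moves the arm, as the interface text tells. Its arguments: {"type":"object","properties":{"motion":{"type":"array","items":{"type":"array","items":{"type":"number"}}},"squeeze":{"type":"number"}},"required":["motion"]}

```bash
ls; mkdir -p pics; cat > h.py <<'E'
from station import *
import numpy as np, cv2
def save(s,n):
    cv2.imwrite('pics/'+n,cv2.cvtColor(s['img'],cv2.COLOR_RGB2BGR))
E
python3 - <<'E'
from h import *
for n in ['top','side']:
    s=snapshot(n); save(s,n+'0.png'); np.savez(n+'0.npz',**s)
    print(n,s['intrinsics'],s['eye'],s['attitude'])
print(sense())
E
```

```text
pics
top [[398.71454725   0.         276.33605214]
 [  0.         398.71454725 207.28130004]
 [  0.           0.           1.        ]] [ 0.32012397 -0.02051409  1.51009597] [-0.69518874  0.71545748 -0.04272256  0.05484523]
side [[395.31977613   0.         278.8394585 ]
 [  0.         395.31977613 203.57704859]
 [  0.           0.           1.        ]] [0.39439095 0.7711981  0.87846895] [-0.0526599   0.91085459 -0.4078605   0.03493801]
{'t': 0.1, 'q': array([-1.40847784e+00,  5.28375815e-01,  1.43380910e+00, -2.57542169e-05,
        1.18138694e+00, -1.78485907e-01]), 'qd': array([-7.21371700e-05, -1.46053596e-03, -4.06826627e-03, -9.39974050e-04,
        1.25509458e-03,  8.12943703e-04]), 'tau': array([ 2.66249926e-04, -4.43304598e+01, -1.78585821e+01, -3.01212040e-04,
        3.89678913e-03, -6.45740698e-06]), 'tcp_pos': array([ 0.20882439, -0.58838245,  0.23041875]), 'tool_rot': array([ 9.85515329e-01,  1.69583481e-01, -3.90822631e-06, -9.89667968e-04]), 'force': array([-0.9052948 ,  0.75424869, -0.46862295]), 'ft_torque': array([0.03001094, 0.00628146, 0.0093283 ]), 'finger_gap': 0.9985384650947275}
```

View pics/top0.png

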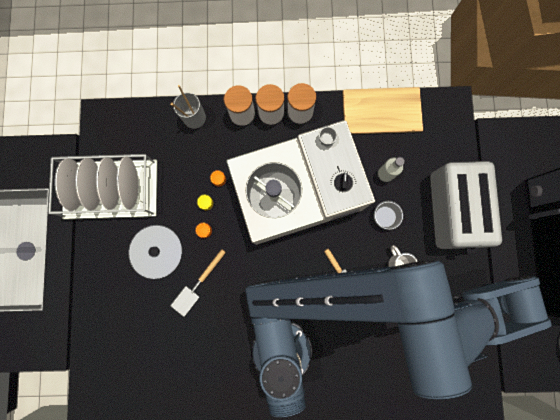

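View pics/side0.png

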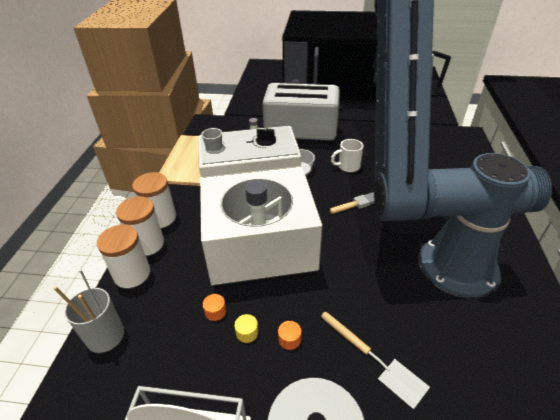

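```bash
python3 - <<'E'
import cv2
a=cv2.imread('pics/top0.png')
c=a[80:240,210:410]
cv2.imwrite('pics/top0z.png',cv2.resize(c,None,fx=4,fy=3.75,interpolation=cv2.INTER_CUBIC))
E
```

```text
(no output)
```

View pics/top0z.png

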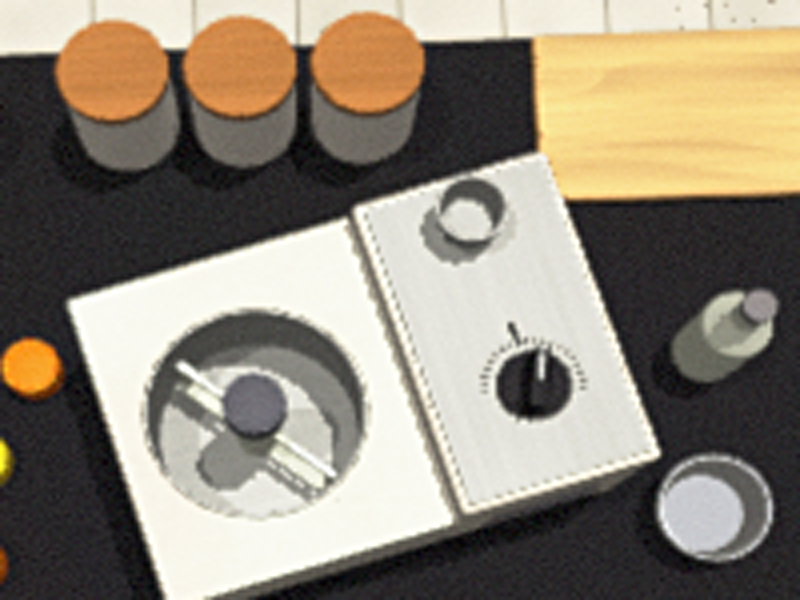

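```bash
cat >> h.py <<'E'
from scipy.spatial.transform import Rotation as R
def cast(s,px,z):
    px=np.atleast_2d(px).astype(float);K=s['intrinsics']
    d=np.c_[(px[:,0]-K[0,2])/K[0,0],(px[:,1]-K[1,2])/K[1,1],np.ones(len(px))]
    d=R.from_quat(s['attitude']).apply(d)
    return s['eye']+d*((z-s['eye'][2])/d[:,2])[:,None]
def cloud(s):
    K=s['intrinsics'];D=s['depth'];v,u=np.mgrid[:D.shape[0],:D.shape[1]]
    p=np.stack([(u-K[0,2])/K[0,0]*D,(v-K[1,2])/K[1,1]*D,D],-1)
    return R.from_quat(s['attitude']).apply(p.reshape(-1,3)).reshape(p.shape)+s['eye']
E
python3 - <<'E'
from h import *
s=dict(np.load('top0.npz'));P=cloud(s);D=s['depth'];img=s['img'].astype(int)
roi=np.zeros(D.shape,bool);roi[110:250,220:380]=1
ok=roi&(D>0)
def rect(m,nm):
    m=m.astype(np.uint8);n,l,st,_=cv2.connectedComponentsWithStats(m);k=1+st[1:,4].argmax()
    m=(l==k); q=P[m][:,:2].astype(np.float32); r=cv2.minAreaRect(q); print(nm,m.sum(),r,np.median(P[m][:,2]));return m
plate=rect(ok&(abs(P[...,2]-.24)<.008)&(img.sum(2)>250),'plate')
left=rect(ok&(abs(P[...,2]-.2)<.008)&(img.sum(2)>450),'left')
# cap: dark, z>0.23 within bowl
m=roi&(P[...,2]>.235)&(P[...,2]<.265); m[:, 300:]=0
m[:205]&=True
n,l,st,c=cv2.connectedComponentsWithStats(m.astype(np.uint8))
for i in range(1,n):
    if st[i,4]>40: print('cap?',st[i],c[i],cast(s,c[i],.2475),np.median(P[l==i],0))
# bowl ellipse
# knob black
m=np.zeros_like(roi);m[165:200,325:365]=1
m&=(img.sum(2)<160)
n,l,st,c=cv2.connectedComponentsWithStats(m.astype(np.uint8))
for i in range(1,n):
    if st[i,4]>8: print('knob?',st[i],c[i],cast(s,c[i],.246),cast(s,c[i],.24))
P0=lambda x,y,z:cast(s,[[210+(x+.5)/4-.5,80+(y+.5)/3.75-.5]],z)[0]
print('disc',P0(535,383,.246),'mark',P0(515,333,.24),'ptr',P0(543,378,.278),P0(545,350,.278))
E
```

```text
plate 3726 ((0.6216344833374023, -0.1985681653022766), (0.2878192961215973, 0.16875039041042328), 16.1785831451416) 0.2393978088523857
left 3993 ((0.5644922256469727, 0.003054380416870117), (0.2914145290851593, 0.2497575432062149), 16.201295852661133) 0.19964163538827595
cap? [265 180  17  16 211] [273.16113744 187.32227488] [[0.56108441 0.00720972 0.2475    ]] [0.5618397  0.00756786 0.24613201]
knob? [335 174  17  17 187] [342.77005348 182.56149733] [[ 0.56998706 -0.21718836  0.246     ]] [[ 0.57117303 -0.21812187  0.24      ]]
disc [ 0.57252939 -0.21926003  0.246     ] mark [ 0.618337   -0.20623416  0.24      ] ptr [ 0.5702027  -0.22069994  0.278     ] [ 0.59407554 -0.22349214  0.278     ]
```

Request:
jog_arm:
  motion:
    - [0,0,4,0,0]
    - [0,0,4,0,0]
    - [0,0,4,0,0]
    - [1,1,2,-3,0]
    - [2.8,2.8,0,-3,0]
    - [2.8,2.8,0,-3,0]
    - [2.8,2.8,0,-3,0]
    - [2.8,2.8,0,-3,0]
    - [2.8,2.8,0,-3,0]
    - [2.8,2.8,0,-3,0]
  squeeze: 40

```text
t: 0.93
tcp_pos: [0.3847, -0.4058, 0.37]
tool_rot: [1.0, -0.03, 0.001, -0.006]
force: [1.1, -0.2, 0.7]
finger_gap: 0.997
```

Request:
jog_arm:
  motion:
    - [2.6,2.9,0,-1,0]
    - [2.6,2.9,0,-1,0]
    - [2.6,2.9,0,-1,0]
    - [2.6,2.9,0,-1,0]
    - [2.6,2.9,0,-1,0]
    - [2,2.5,0,-1,0]
    - [0,0,0,0,0]

```text
t: 1.52
tcp_pos: [0.543, -0.2186, 0.367]
tool_rot: [0.997, -0.082, 0.001, -0.009]
force: [-0.0, 0.2, 0.4]
finger_gap: 0.995
```

```bash
python3 - <<'E'
from h import *
s=snapshot('wrist'); save(s,'w1.png'); np.savez('w1.npz',**s)
print(s['intrinsics'],s['eye'],s['attitude']);x=sense();print(x['tcp_pos'],x['tool_rot'],x['q'])
E
```

```text
[[325.1922621    0.         274.89776869]
 [  0.         325.1922621  213.1754261 ]
 [  0.           0.           1.        ]] [ 0.61308617 -0.2332149   0.50994508] [-0.64055214  0.7547879   0.11334562 -0.08450419]
[ 0.54161188 -0.2205062   0.36679703] [ 9.96562119e-01 -8.24478252e-02 -2.69724009e-04 -8.13795976e-03] [-0.58485399  0.35032326  1.34810107  0.01410596  1.45148959  1.14929362]
```

View pics/w1.png

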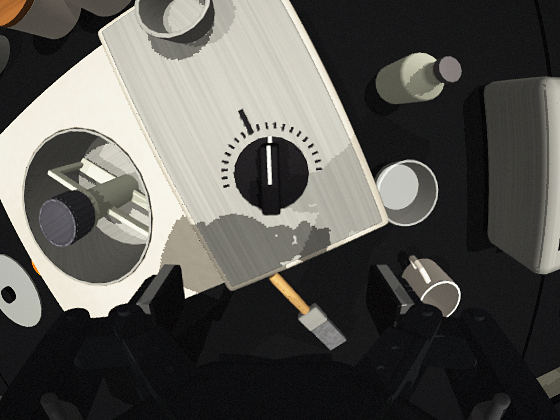

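```bash
cat >> h.py <<'E'
def fcast(s,px,z):
    px=np.atleast_2d(px).astype(float);K=s['intrinsics']
    a=(px-[K[0,2],K[1,2]])/K[0,0]; r=np.linalg.norm(a,axis=1)+1e-12
    d=np.c_[a*(np.sin(r)/r)[:,None],np.cos(r)]
    d=R.from_quat(s['attitude']).apply(d)
    return s['eye']+d*((z-s['eye'][2])/d[:,2])[:,None]
def wmeas(s,O=None):
    g=s['img'].astype(int).sum(2)
    return g
E
python3 - <<'E'
from h import *
s=dict(np.load('w1.npz'));g=s['img'].astype(int)
# dark parts on plate
m=np.zeros(g.shape[:2],np.uint8);m[95:220,215:330]=1
dk=m&(g.sum(2)<130)
n,l,st,c=cv2.connectedComponentsWithStats(dk)
for i in range(1,n):
    if st[i,4]>45: print(st[i],c[i])
k=1+st[1:,4].argmax()
wh=m*0; wh[130:190,255:285]=(g[130:190,255:285].min(2)>150)
n2,l2,st2,c2=cv2.connectedComponentsWithStats(wh)
for i in range(1,n2): print('w',st2[i],c2[i])
def line(px):
    vx,vy,x,y=cv2.fitLine(px.astype(np.float32),cv2.DIST_L2,0,.01,.01).ravel(); return np.degrees(np.arctan2(vy,vx)),(x,y)
for i in range(1,n2):
    if st2[i,4]>60:
        v,u=np.where(l2==i); w=fcast(s,np.c_[u,v],.278)[:,:2]; print('ptr',line(w),w[:,0].max())
for i in range(1,n):
    if 40<st[i,4]<400 and st[i,3]>15:
        v,u=np.where(l==i); w=fcast(s,np.c_[u,v],.24)[:,:2]; print('mark',line(w))
a=cv2.imread('pics/w1.png')[90:220,200:340];cv2.imwrite('pics/w1z.png',cv2.resize(a,None,fx=4.5,fy=4.5,interpolation=cv2.INTER_CUBIC))
print('disc L,R',fcast(s,[[234,173],[308,173]],.246))
E
```

```text
[239 110  14  24  99] [245.48484848 121.02020202]
[ 234  137   75   78 4031] [271.10890598 174.43165468]
w [255 130  30  13 242] [269.01239669 133.96694215]
w [267 146   5  39 157] [268.82165605 164.96178344]
ptr (np.float32(81.61915), (np.float32(0.6054), np.float32(-0.2235518))) 0.6098814068702861
ptr (np.float32(-7.832047), (np.float32(0.5833827), np.float32(-0.2196703))) 0.5971298456995107
mark (np.float32(16.402037), (np.float32(0.6181358), np.float32(-0.20469342)))
disc L,R [[ 0.57759756 -0.18828396  0.246     ]
 [ 0.56763585 -0.24845669  0.246     ]]
```

View pics/w1z.png

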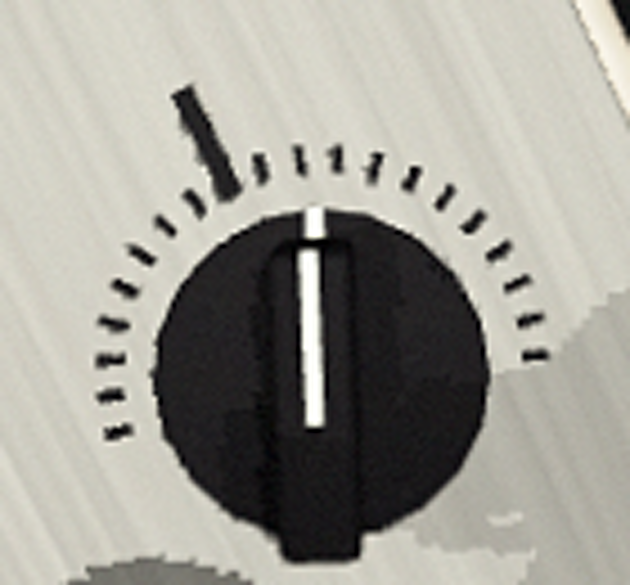

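Request:
jog_arm:
  motion:
    - [1.5,0.1,0,1,0]
    - [1.5,0.1,-2,0.6,0]
    - [0,0,-3,0,0]
    - [0,0,-3,0,0]
    - [0,0,-2,0,0]
    - [0,0,0,0,0]

```text
t: 2.07
tcp_pos: [0.5699, -0.2229, 0.2641]
tool_rot: [0.998, -0.068, -0.0, -0.005]
force: [-1.4, -0.5, -0.6]
finger_gap: 0.995
```

```bash
python3 - <<'E'
from h import *
x=sense();r=x['tool_rot'];print(x['tcp_pos'],r,2*np.degrees(np.arctan2(r[1],r[0])),x['force'])
E
```

```text
[ 0.56989624 -0.22290608  0.2641397 ] [ 9.97672706e-01 -6.79900420e-02 -8.03196731e-05 -5.14962683e-03] -7.797203573634893 [-1.4067674  -0.46642155 -0.56745147]
```

Request:
jog_arm:
  motion:
    - [0.15,0.45,-0.6,0,0]
    - [0,0,-0.5,0,0]
    - [0,0,0,0,0]

```text
t: 2.32
tcp_pos: [0.5701, -0.2209, 0.2528]
tool_rot: [0.998, -0.07, -0.001, -0.005]
force: [0.0, -0.4, -0.5]
finger_gap: 1.003
```

```bash
python3 - <<'E'
from h import *
x=sense();r=x['tool_rot'];print(x['tcp_pos'],r,2*np.degrees(np.arctan2(r[1],r[0])),x['force'])
E
```

```text
[ 0.57014372 -0.22085975  0.25282308] [ 9.97558866e-01 -6.96509102e-02 -7.53118747e-04 -4.94902110e-03] -7.987974064059117 [ 0.04206646 -0.43995245 -0.4545251 ]
```

Request:
jog_arm:
  motion:
    - [0.1,0.3,0.1,0,0]
    - [0,0,0,0,150]
    - [0,0,0,0,200]
    - [0,0,0,0,255]
    - [0,0,0,0,255]
    - [0,0,0,0,255]
    - [0,0,0,0,255]
    - [0,0,0,0,255]
  squeeze: 30

```text
t: 2.98
tcp_pos: [0.5739, -0.2181, 0.2601]
tool_rot: [0.998, -0.07, 0.004, -0.003]
force: [0.5, -2.4, -2.7]
finger_gap: 0.159
```

Request:
jog_arm:
  motion:
    - [0,0,0,4,255]
    - [0,0,0,4,255]
    - [0,0,0,4,255]
    - [0,0,0,4,255]
    - [0,0,0,4,255]
    - [0,0,0,2,255]
    - [0,0,0,0,255]

```text
t: 3.57
tcp_pos: [0.5739, -0.2171, 0.2601]
tool_rot: [0.991, 0.132, 0.003, -0.004]
force: [-0.7, 0.9, 0.7]
finger_gap: 0.157
```

```bash
cat > st.py <<'E'
from h import *
x=sense();r=x['tool_rot'];print(x['t'],x['tcp_pos'],r,'yaw',2*np.degrees(np.arctan2(r[1],r[0])),x['force'],x['ft_torque'],x['finger_gap'],x['q'])
E
python3 st.py
```

```text
3.5667 [ 0.57389981 -0.2171016   0.26009186] [ 0.99126467  0.13177509  0.00347938 -0.00419248] yaw 15.144586531522744 [-0.70676631  0.92704711  0.6589011 ] [-0.14490093 -0.06329633  0.04929274] 0.1565469393196876 [-0.54891679  0.48089035  1.43154212  0.01156451  1.2290545   0.75368158]
```

Request:
jog_arm:
  motion:
    - [0,0,0,1.2,255]
    - [0,0,0,0,255]
    - [0,0,0,0,0]
    - [0,0,0,0,0]
    - [0,0,0,0,0]
    - [0,0,0,0,0]
    - [0,0,3,0,0]
    - [0,0,4,0,0]
    - [-2,0,4,0,0]
    - [-1,0,0,0,0]

```text
t: 4.4
tcp_pos: [0.5432, -0.2168, 0.368]
tool_rot: [0.99, 0.142, -0.0, -0.007]
force: [1.0, -0.6, 1.3]
finger_gap: 1.003
```

```bash
python3 st.py; python3 - <<'E'
from h import *
s=snapshot('wrist'); save(s,'w2.png'); np.savez('w2.npz',**s)
E
```

```text
4.4 [ 0.54321424 -0.21677876  0.36796675] [ 9.89888992e-01  1.41686693e-01 -1.80128499e-04 -6.68078723e-03] yaw 16.29128559075633 [ 0.99596337 -0.64248508  1.27466287] [ 0.00228459 -0.06399924  0.02966539] 1.0030779550347597 [-0.57572481  0.35040429  1.34481655  0.00989256  1.45543834  0.70955173]
```

View pics/w2.png

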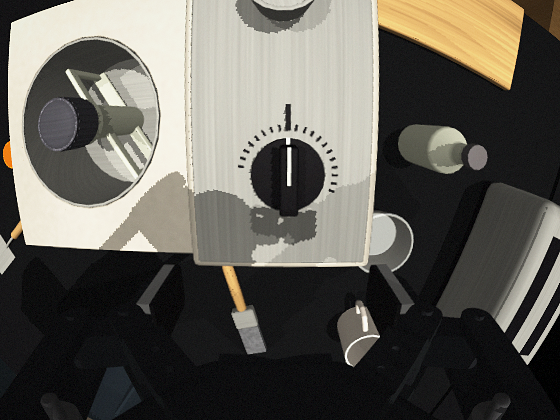

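```bash
python3 - <<'E'
from h import *
s=dict(np.load('w2.npz'));g=s['img'].astype(int)
def line(px):
    vx,vy,x,y=cv2.fitLine(px.astype(np.float32),cv2.DIST_L2,0,.01,.01).ravel(); return np.degrees(np.arctan2(vy,vx)),(x,y),len(px)
b=g.sum(2)
v,u=np.where(g.min(2)[146:186,280:297]>150); print('ptr',line(fcast(s,np.c_[u+280,v+146],.278)[:,:2]))
v,u=np.where(b[101:130,284:293]<130); print('mark',line(fcast(s,np.c_[u+284,v+101],.24)[:,:2]))
# cap top
m=np.zeros(b.shape,np.uint8); D=s['depth'];K=s['intrinsics']
t=np.load('top0.npz')
# cap from new top view
s=snapshot('top');save(s,'top1.png')
P=cloud(s);roi=np.zeros(P.shape[:2],bool);roi[150:230,240:300]=1
m=roi&(P[...,2]>.235)&(P[...,2]<.265)
n,l,stt,c=cv2.connectedComponentsWithStats(m.astype(np.uint8))
for i in range(1,n):
    if stt[i,4]>40: print(stt[i],c[i],np.median(P[l==i],0))
E
```

```text
ptr (np.float32(16.5843), (np.float32(0.58322954), np.float32(-0.21470593)), 155)
mark (np.float32(16.754683), (np.float32(0.618104), np.float32(-0.20463283)), 99)
[265 180  17  16 211] [273.23222749 187.27488152] [0.56179017 0.00745596 0.24657714]
```

Request:
jog_arm:
  motion:
    - [0.2,2.3,0,6.5,0]
    - [0.2,2.3,0,6.5,0]
    - [0.2,2.3,0,6.5,0]
    - [0.2,2.3,0,6.5,0]
    - [0.2,2.3,0,6.5,0]
    - [0.2,2.3,0,6.5,0]
    - [0.2,2.3,0,6.5,0]
    - [0.2,2.3,0,6.5,0]
    - [0.2,2.3,0,6.5,0]
    - [0.2,1.7,0,3,0]

```text
t: 5.33
tcp_pos: [0.5568, 0.0157, 0.3447]
tool_rot: [0.766, 0.643, -0.018, -0.014]
force: [0.1, 0.6, 0.4]
finger_gap: 1.001
```

Request:
jog_arm:
  motion:
    - [0,0,0,0,0]

```text
t: 5.42
tcp_pos: [0.5563, 0.0192, 0.3428]
tool_rot: [0.764, 0.645, -0.018, -0.016]
force: [-0.3, -0.5, 0.2]
finger_gap: 1.0
```

```bash
python3 st.py; python3 - <<'E'
from h import *
s=snapshot('wrist'); save(s,'w3.png'); np.savez('w3.npz',**s)
E
```

```text
5.4167 [0.55628726 0.0192098  0.34277751] [ 0.76382136  0.64495701 -0.01848325 -0.01630209] yaw 80.35429090574058 [-0.25627727 -0.54366492  0.1827573 ] [-0.0498794  -0.03224069 -0.02915265] 0.999535070145526 [-0.16248229  0.34440949  1.42336682 -0.00699812  1.42262748  0.00706917]
```

View pics/w3.png

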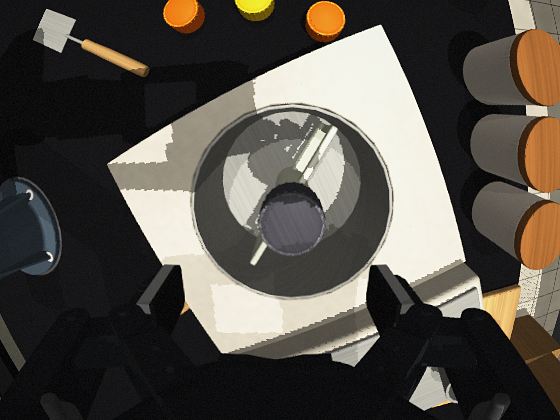

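```bash
python3 - <<'E'
from h import *
s=dict(np.load('w3.npz'))
print('cap',fcast(s,[[291,224],[259,224],[325,224]],.245))
print('bowl rim',fcast(s,[[192,200],[392,200],[290,104],[292,299]],.201))
x=sense();print(R.from_quat(x['tool_rot']).as_matrix().round(3))
E
```

```text
cap [[0.56296685 0.00905366 0.245     ]
 [0.53826017 0.01287395 0.245     ]
 [0.58921231 0.00493156 0.245     ]]
bowl rim [[ 0.47325536  0.0316847   0.201     ]
 [ 0.65711497  0.00279947  0.201     ]
 [ 0.57704922  0.1013798   0.201     ]
 [ 0.54954128 -0.08528744  0.201     ]]
[[ 0.17   0.984 -0.05 ]
 [ 0.985 -0.17  -0.   ]
 [-0.009 -0.05  -0.999]]
```

Request:
jog_arm:
  motion:
    - [0.2,-0.5,-1,0,0]
    - [0.2,-0.5,-1,0,0]
    - [0.2,0,-1,0,0]
    - [0,0,-1,0,0]
    - [0,0,0,0,0]

```text
t: 5.88
tcp_pos: [0.5616, 0.003, 0.2944]
tool_rot: [0.767, 0.641, -0.022, -0.018]
force: [-0.7, 0.0, -0.6]
finger_gap: 0.999
```

```bash
python3 st.py
```

```text
5.8833 [0.56164699 0.00297594 0.29438418] [ 0.7668725   0.64117858 -0.02182066 -0.01790107] yaw 79.79768172648265 [-0.7379392   0.04890282 -0.57940407] [-0.07065498  0.00694615 -0.00027365] 0.9985206395874773 [-0.18769284  0.39776977  1.47573849 -0.01139197  1.32346523 -0.00653388]
```

Request:
jog_arm:
  motion:
    - [0,0,3,0,0]
    - [0,0,3,0,0]
    - [0,0,2,0,0]
    - [0,0,0,0,0]

```text
t: 6.22
tcp_pos: [0.5591, -0.0012, 0.3705]
tool_rot: [0.769, 0.638, -0.026, -0.023]
force: [1.2, -1.1, 1.0]
finger_gap: 0.998
```

```bash
python3 st.py
```

```text
6.2167 [ 0.55908305 -0.00120933  0.37050254] [ 0.76941504  0.6377718  -0.02648808 -0.02336683] yaw 79.31099525706544 [ 1.1975956  -1.06114701  0.99285343] [-0.01793529 -0.070981    0.04618934] 0.9980236652501474 [-0.19575498  0.33813555  1.35872221 -0.01161488  1.51444037 -0.00813809]
```

Request:
jog_arm:
  motion:
    - [0,-2.3,0,0,0]
    - [0,-2.3,0,0,0]
    - [0,-2.3,0,0,0]
    - [0,-2.3,0,0,0]
    - [0,0,0,0,0]

```text
t: 6.63
tcp_pos: [0.5585, -0.0988, 0.3675]
tool_rot: [0.77, 0.637, -0.026, -0.023]
force: [-0.0, -1.0, -0.2]
finger_gap: 0.999
```

```bash
python3 st.py
```

```text
6.6333 [ 0.55846998 -0.09880539  0.36749794] [ 0.77018739  0.63683569 -0.02647064 -0.02347327] yaw 79.17183988309247 [-0.02775042 -0.96803932 -0.24197848] [ 0.04209774 -0.01282451 -0.00016102] 0.9994325926250153 [-0.3600498   0.35275745  1.3443561  -0.02265477  1.51156271 -0.16896269]
```

Request:
jog_arm:
  motion:
    - [0,0,0,-6,0]
    - [0,0,0,-6,0]
    - [0,0,0,-6,0]
    - [0,0,0,-6,0]
    - [0,0,0,0,0]

```text
t: 7.05
tcp_pos: [0.5561, -0.1012, 0.361]
tool_rot: [0.892, 0.45, -0.023, -0.033]
force: [-0.3, -0.1, -0.5]
finger_gap: 1.002
```

```bash
echo "print('z',R.from_quat(r).as_matrix()[:,2].round(4))">>st.py; python3 st.py
```

```text
7.05 [ 0.55614899 -0.10122885  0.36100566] [ 0.89219515  0.44985652 -0.02261106 -0.03325166] yaw 53.51568341330275 [-0.34241067 -0.10530413 -0.53807374] [-0.04784581 -0.03058926  0.01702346] 1.0017701813022308 [-0.38299762  0.35738331  1.35518443  0.00992696  1.50886068  0.25276367]
z [-0.0703  0.039  -0.9968]
```

Request:
jog_arm:
  motion:
    - [0,3,0,0,0]
    - [0,3,0,0,0]
    - [0,2,0,0,0]
    - [0,0,-4,0,0]
    - [0,0,-4,0,0]
    - [0,0,0,0,0]

```text
t: 7.55
tcp_pos: [0.556, -0.0181, 0.2772]
tool_rot: [0.89, 0.455, -0.021, -0.033]
force: [-0.5, -0.3, -0.3]
finger_gap: 1.0
```

```bash
python3 st.py
```

```text
7.55 [ 0.5559974  -0.01805961  0.27719796] [ 0.88964196  0.45498809 -0.02096081 -0.03291924] yaw 54.17297672960848 [-0.4984444  -0.33193498 -0.2837741 ] [-0.02493021  0.00647959  0.02468481] 0.9998487812113712 [-0.24533419  0.41278645  1.5029169   0.02280996  1.30087502  0.37305802]
z [-0.0673  0.0395 -0.997 ]
```

Request:
jog_arm:
  motion:
    - [4,0,1,0,0]
    - [4,0,0,0,0]
    - [0,0,0,0,0]

```text
t: 7.8
tcp_pos: [0.628, -0.0153, 0.2822]
tool_rot: [0.888, 0.457, -0.03, -0.041]
force: [0.2, -0.4, -0.3]
finger_gap: 1.002
```

```bash
python3 st.py
```

```text
7.8 [ 0.6279984  -0.01525699  0.28218756] [ 0.88799012  0.45705063 -0.03020665 -0.04081445] yaw 54.469976692280156 [ 0.19468285 -0.44576291 -0.31396899] [-0.03658316 -0.07270291  0.04120032] 1.0020976194898967 [-0.21372136  0.52363973  1.29315396  0.02483306  1.42343632  0.40153568]
z [-0.091   0.0449 -0.9948]
```

Request:
jog_arm:
  motion:
    - [-4,0,1,0,0]
    - [-4,0,0,0,0]
    - [0,0,0,0,0]

```text
t: 8.05
tcp_pos: [0.5462, -0.0152, 0.289]
tool_rot: [0.886, 0.459, -0.034, -0.044]
force: [-1.0, 1.2, -1.2]
finger_gap: 1.004
```

```bash
python3 st.py
```

```text
8.05 [ 0.5461709  -0.01515755  0.2890416 ] [ 0.886447    0.45948975 -0.03379361 -0.04403266] yaw 54.79992568830509 [-0.99492624  1.16023609 -1.24568588] [ 0.04081068 -0.0094843   0.01660891] 1.0044851947006772 [-0.24417843  0.40177576  1.48884052  0.02183274  1.36003071  0.36444566]
z [-0.1004  0.047  -0.9938]
```

Request:
jog_arm:
  motion:
    - [0,0,0,0,0]
    - [0,0,0,0,0]
    - [0,0,0,0,0]
    - [0,0,0,0,0]

```text
t: 8.38
tcp_pos: [0.5462, -0.0158, 0.293]
tool_rot: [0.886, 0.46, -0.032, -0.043]
force: [0.6, -0.1, 0.2]
finger_gap: 1.0
```

```bash
python3 st.py
```

```text
8.3833 [ 0.54620332 -0.01583445  0.2930214 ] [ 0.88605894  0.46049393 -0.03203742 -0.04264392] yaw 54.92272593348316 [ 0.60444126 -0.11319476  0.16837348] [-0.01220791 -0.04929322  0.02708731] 1.0003227132599364 [-0.24539541  0.39594733  1.48639146  0.021817    1.36387793  0.36121814]
z [-0.096   0.0461 -0.9943]
```

Request:
jog_arm:
  motion:
    - [0,0,0,5,0]
    - [0,0,0,5,0]
    - [0,0,0,5,0]
    - [0,0,0,0,0]

```text
t: 8.72
tcp_pos: [0.5512, -0.0171, 0.2951]
tool_rot: [0.815, 0.577, -0.035, -0.036]
force: [1.1, 0.1, 0.9]
finger_gap: 1.001
```

```bash
python3 st.py
```

```text
8.7167 [ 0.55118518 -0.01710662  0.29512585] [ 0.81495439  0.5773786  -0.03495549 -0.0355164 ] yaw 70.63359112656413 [1.08063732 0.13824585 0.89715099] [ 0.02511401 -0.09046805  0.03707005] 1.0006491639688166 [-0.23075899  0.40138351  1.47045622 -0.0054629   1.36931932  0.10860851]
z [-0.098   0.0175 -0.995 ]
```

Request:
jog_arm:
  motion:
    - [0,0,0,0,0]
    - [0,0,0,0,0]
    - [0,0,0,0,0]
    - [0,0,0,0,0]
    - [0,0,0,0,0]
    - [0,0,0,0,0]
    - [0,0,0,0,0]
    - [0,0,0,0,0]

```text
t: 9.38
tcp_pos: [0.5534, -0.0177, 0.2955]
tool_rot: [0.817, 0.574, -0.034, -0.035]
force: [-0.1, 0.5, 0.1]
finger_gap: 1.0
```

```bash
python3 st.py
```

```text
9.3833 [ 0.55343398 -0.01773306  0.29554745] [ 0.81717854  0.57432153 -0.03409465 -0.03480757] yaw 70.19989042966205 [-0.1443757   0.48279643  0.08774054] [ 0.0082405  -0.03691349  0.0526897 ] 1.0004154586019771 [-0.23129914  0.40326835  1.46586869 -0.00478235  1.36983178  0.11546093]
z [-0.0957  0.0177 -0.9953]
```

Request:
jog_arm:
  motion:
    - [-4,0,0,0,0]
    - [0,0,0,0,0]

```text
t: 9.55
tcp_pos: [0.5082, -0.0166, 0.2917]
tool_rot: [0.817, 0.574, -0.038, -0.039]
force: [-2.0, 0.9, -1.1]
finger_gap: 0.995
```

```bash
python3 st.py
```

```text
9.55 [ 0.50821666 -0.01660501  0.29167059] [ 0.81686279  0.57424529 -0.03794795 -0.03921062] yaw 70.21356792629011 [-1.97719003  0.91107404 -1.13945839] [ 0.00931539  0.02961822 -0.04953013] 0.9950636360283074 [-0.24883529  0.34619979  1.57220878 -0.00670284  1.33218312  0.09844266]
z [-0.107   0.0205 -0.994 ]
```

Request:
jog_arm:
  motion:
    - [0.5,0,0,0,0]
    - [0.5,0,0,0,0]
    - [0.5,0,0,0,0]
    - [0.5,0,0,0,0]
    - [0.5,0,0,0,0]
    - [0.5,0,0,0,0]
    - [0.5,0,0,0,0]
    - [0.5,0,0,0,0]

```text
t: 10.22
tcp_pos: [0.5542, -0.0169, 0.293]
tool_rot: [0.817, 0.574, -0.036, -0.038]
force: [-0.1, -0.3, -1.1]
finger_gap: 0.999
```

```bash
python3 st.py
```

```text
10.2167 [ 0.55424448 -0.01691935  0.29304137] [ 0.81710269  0.57411576 -0.03638883 -0.03755192] yaw 70.1855774526887 [-0.10854121 -0.34022286 -1.08580551] [ 0.04068536 -0.0382882   0.05573351] 0.9991112360480648 [-0.22971685  0.41002731  1.4624812  -0.0043733   1.37362703  0.11719115]
z [-0.1026  0.0196 -0.9945]
```

Request:
jog_arm:
  motion:
    - [0,0,0.3,-7,0]
    - [0,0,0.2,-7,0]
    - [0,0,0.2,-7,0]
    - [0,0,0.2,-7,0]
    - [0,0,0.2,-7,0]
    - [0,0,0.2,-7,0]
    - [0,0,0.2,-7,0]
    - [0,0,0.2,-7,0]
    - [0,0,0.2,-7,0]
    - [0,0,0.2,-7,0]

```text
t: 11.05
tcp_pos: [0.5621, -0.0174, 0.3135]
tool_rot: [0.999, -0.013, -0.007, -0.052]
force: [-0.2, 0.7, -0.1]
finger_gap: 1.002
```

```bash
python3 st.py
```

```text
11.05 [ 0.56207806 -0.01741257  0.31351602] [ 0.9985522  -0.0133966  -0.00718689 -0.05159822] yaw -1.5372707238916947 [-0.23105121  0.7489083  -0.1398546 ] [-0.02285281 -0.00516952 -0.02035604] 1.0018000321345353 [-0.28139252  0.36544888  1.47626978  0.09828661  1.34227405  1.29192035]
z [-0.013   0.1032 -0.9946]
```

Request:
jog_arm:
  motion:
    - [0,0,0,-7,0]
    - [0,0,0,-7,0]
    - [0,0,0,-7,0]
    - [0,0,0,-7,0]
    - [0,0,0,-7,0]
    - [0,0,0,-7,0]
    - [0,0,0,-7,0]
    - [0,0,0,-7,0]
    - [0,0,0,-4,0]
    - [0,0,0,0,0]

```text
t: 11.88
tcp_pos: [0.5673, -0.0187, 0.3144]
tool_rot: [0.851, -0.523, 0.021, -0.048]
force: [-0.5, 0.8, -0.3]
finger_gap: 1.005
```

```bash
python3 st.py
```

```text
11.8833 [ 0.56727469 -0.01868773  0.31442692] [ 0.85058651 -0.52322216  0.02124307 -0.04785289] yaw -63.19392571469015 [-0.48116807  0.80138964 -0.32563317] [-0.09294552  0.00270008  0.01240745] 1.0052372645252847 [-0.27271845  0.3269731   1.5344176   0.08570541  1.21405108  2.37373158]
z [ 0.0862  0.0592 -0.9945]
```

Request:
jog_arm:
  motion:
    - [4,0,0.5,0,0]
    - [4,0,0.5,0,0]
    - [-4,0,0,0,0]
    - [-4,0,0,0,0]
    - [4,0,0.5,0,0]
    - [4,0,0.5,0,0]
    - [-4,0,0,0,0]
    - [-4,0,0,0,0]

```text
t: 12.55
tcp_pos: [0.5531, -0.0135, 0.2857]
tool_rot: [0.855, -0.518, -0.028, -0.033]
force: [-0.9, -1.0, 0.8]
finger_gap: 0.999
```

```bash
python3 st.py
```

```text
12.55 [ 0.55310155 -0.01348038  0.28574921] [ 0.85450165 -0.51763738 -0.02824882 -0.03287058] yaw -62.41302688270402 [-0.93489035 -1.00673372  0.78644176] [-0.04443595  0.00620717  0.05432046] 0.9991620274698919 [-0.26956381  0.37820474  1.53596423  0.08245654  1.26500468  2.36423086]
z [-0.0142  0.0854 -0.9962]
```

Request:
jog_arm:
  motion:
    - [0,0,0.3,7,0]
    - [0,0,0.3,7,0]
    - [0,0,0.3,7,0]
    - [0,0,0.3,7,0]
    - [0,0,0.3,7,0]
    - [0,0,0.3,7,0]
    - [0,0,0.3,7,0]
    - [0,0,0.3,7,0]
    - [0,0,0.3,7,0]
    - [0,0,0.3,7,0]

```text
t: 13.38
tcp_pos: [0.5422, -0.0121, 0.3067]
tool_rot: [0.995, 0.081, -0.055, -0.001]
force: [0.1, -0.7, -0.7]
finger_gap: 0.998
```

Request:
jog_arm:
  motion:
    - [0,0,0,7,0]
    - [0,0,0,7,0]
    - [0,0,0,7,0]
    - [0,0,0,7,0]
    - [0,0,0,7,0]
    - [0,0,0,7,0]
    - [0,0,0,7,0]
    - [0,0,0,7,0]
    - [0,0,0,7,0]
    - [0,0,0,7,0]

```text
t: 14.22
tcp_pos: [0.5483, -0.0123, 0.3073]
tool_rot: [0.76, 0.648, -0.045, 0.029]
force: [-0.5, -1.2, 0.7]
finger_gap: 0.998
```

```bash
python3 st.py
```

```text
14.2167 [ 0.54833977 -0.01230637  0.30731404] [ 0.75959802  0.64818204 -0.04488067  0.02926794] yaw 80.94974105476705 [-0.45488543 -1.2412574   0.70299829] [ 0.05826589 -0.03537592 -0.00236904] 0.998143272499619 [-0.16785057  0.35583354  1.50996631 -0.11080713  1.29017396  0.02158993]
z [-0.0302 -0.1026 -0.9943]
```

Request:
jog_arm:
  motion:
    - [0,0,0,7,0]
    - [0,0,0,7,0]
    - [0,0,0,7,0]
    - [0,0,0,7,0]
    - [0,0,0,7,0]
    - [0,0,0,7,0]
    - [0,0,0,7,0]
    - [0,0,0,7,0]
    - [0,0,0,7,0]
    - [0,0,0,7,0]

```text
t: 15.05
tcp_pos: [0.5528, -0.0117, 0.3074]
tool_rot: [0.237, 0.97, -0.02, 0.049]
force: [-0.0, 0.6, 0.5]
finger_gap: 1.0
```

Request:
jog_arm:
  motion:
    - [0,0,0,7,0]
    - [0,0,0,7,0]
    - [0,0,0,4,0]
    - [0,0,0,0,0]

```text
t: 15.38
tcp_pos: [0.5542, -0.0121, 0.3075]
tool_rot: [0.074, 0.996, -0.012, 0.052]
force: [0.4, -0.3, 0.8]
finger_gap: 1.0
```

```bash
python3 st.py
```

```text
15.3833 [ 0.55419262 -0.01206475  0.30752906] [ 0.07405386  0.99583813 -0.0120196   0.05174924] yaw 171.49424375748816 [ 0.4412295  -0.25082077  0.76972697] [0.01432342 0.01603064 0.02382914] 0.9997359747652385 [-0.21851645  0.30564973  1.5877372  -0.00977909  1.1422916  -1.63726747]
z [ 0.1013 -0.0316 -0.9944]
```

Request:
jog_arm:
  motion:
    - [4,0,0.5,0,0]
    - [4,0,0.5,0,0]
    - [-4,0,0,0,0]
    - [-4,0,0,0,0]
    - [4,0,0.5,0,0]
    - [-3,0,0.5,0,0]

```text
t: 15.88
tcp_pos: [0.563, -0.0097, 0.2913]
tool_rot: [0.076, 0.997, -0.006, 0.006]
force: [3.4, -1.3, 0.5]
finger_gap: 0.999
```

```bash
python3 st.py
```

```text
15.8833 [ 0.56295499 -0.00972503  0.29133854] [ 0.07615554  0.99706022 -0.00633951  0.0055728 ] yaw 171.2644484445366 [ 3.41573083 -1.29311525  0.49302692] [-0.06804359 -0.08656904  0.02635138] 0.9994608009074489 [-0.20976447  0.37332356  1.52397403 -0.0117518   1.23158166 -1.62425669]
z [ 0.0101 -0.0135 -0.9999]
```

Request:
jog_arm:
  motion:
    - [0,0.2,0,-7,0]
    - [0,0.2,0,-7,0]
    - [0,0.2,0,-7,0]
    - [0,0.2,0,-7,0]
    - [0,0.2,0,-7,0]
    - [0,0.2,0,-7,0]
    - [0,0.2,0,-7,0]
    - [0,0.2,0,-7,0]
    - [0,0.1,0,-7,0]
    - [0,0,0,0,0]

```text
t: 16.72
tcp_pos: [0.5575, 0.0098, 0.28]
tool_rot: [0.598, 0.801, -0.003, -0.012]
force: [0.8, 0.3, 0.5]
finger_gap: 1.002
```

```bash
python3 st.py
```

```text
16.7167 [0.55752001 0.00976354 0.27998565] [ 0.59821024  0.80124206 -0.00317704 -0.0120658 ] yaw 106.50969485473917 [0.76667025 0.28326275 0.52698858] [-0.02072148 -0.00147472  0.0083316 ] 1.0020866618105142 [-0.18556324  0.39140715  1.52830286  0.00518611  1.24635266 -0.47542516]
z [-0.0231  0.0093 -0.9997]
```

Request:
jog_arm:
  motion:
    - [0.3,-0.1,0,0,0]
    - [0.2,-0.1,-1.5,0,0]
    - [0,0,-1.5,0,0]
    - [0,0,-1.5,0,0]
    - [0,0,-1,0,0]
    - [0,0,0,0,0]

```text
t: 17.22
tcp_pos: [0.5666, 0.0068, 0.2245]
tool_rot: [0.592, 0.806, -0.002, -0.009]
force: [-0.3, 1.2, -0.4]
finger_gap: 1.003
```

```bash
python3 st.py
```

```text
17.2167 [0.56656194 0.00682749 0.22451044] [ 0.5922347   0.80571221 -0.00215018 -0.00901577] yaw 107.36488219573027 [-0.31951213  1.19055305 -0.39053605] [ 0.05407532  0.01599019 -0.0072371 ] 1.0025510316349446 [-0.1872177   0.46378055  1.57636153  0.00434474  1.11957481 -0.49222209]
z [-0.0171  0.0072 -0.9998]
```

Request:
jog_arm:
  motion:
    - [-0.3,0.1,-0.7,0,0]
    - [-0.2,0.1,-0.7,0,0]
    - [0,0,0,0,0]

```text
t: 17.47
tcp_pos: [0.5621, 0.0087, 0.2099]
tool_rot: [0.591, 0.806, -0.002, -0.009]
force: [-0.3, 0.5, -0.3]
finger_gap: 0.999
```

```bash
python3 st.py
```

```text
17.4667 [0.56212765 0.0086663  0.2099055 ] [ 0.59133699  0.80637718 -0.00197103 -0.00851618] yaw 107.49290390129345 [-0.31191451  0.54391937 -0.31185217] [-0.00978997 -0.00064214  0.00845685] 0.999116035475632 [-0.1853842   0.475796    1.60336118  0.00432527  1.07950119 -0.49276604]
z [-0.0161  0.0069 -0.9998]
```

Request:
jog_arm:
  motion:
    - [0,0,0,0,80]
    - [0,0,0,0,120]
    - [0,0,0,0,255]
    - [0,0,0,0,255]
    - [0,0,0,0,255]
    - [0,0,0,0,255]
  squeeze: 60

```text
t: 17.97
tcp_pos: [0.5625, 0.0088, 0.2112]
tool_rot: [0.591, 0.807, -0.002, -0.008]
force: [0.3, 0.2, -2.7]
finger_gap: 0.598
```

```bash
python3 st.py
```

```text
17.9667 [0.56245458 0.00875675 0.21118887] [ 0.59085754  0.80673932 -0.00156189 -0.00752299] yaw 107.56175112318697 [ 0.32327789  0.22083614 -2.72447795] [-0.06611666  0.04088796 -0.00077091] 0.5980290240085673 [-0.18504611  0.4737817   1.60275456  0.00418198  1.07997785 -0.49355518]
z [-0.014   0.0064 -0.9999]
```

Request:
jog_arm:
  motion:
    - [0,0,0,3,255]
    - [0,0,0,3,255]
    - [0,0,0,3,255]

```text
t: 18.22
tcp_pos: [0.5626, 0.0085, 0.2111]
tool_rot: [0.529, 0.848, -0.001, -0.008]
force: [-1.0, 0.1, 2.3]
finger_gap: 0.594
```

```bash
python3 st.py
```

```text
18.2167 [0.56262352 0.00851588 0.21113464] [ 0.52933227  0.84837824 -0.00101462 -0.00779012] yaw 116.07709385418151 [-0.9852508   0.09338289  2.31733791] [ 0.80792847  0.39914432 -2.06111644] 0.593827664499879 [-0.18546741  0.47418276  1.60217321  0.00428265  1.08049152 -0.64264406]
z [-0.0143  0.0065 -0.9999]
```

CCW meets 2 N·m and stops: the tight way. I'll turn it clockwise.

Request:
jog_arm:
  motion:
    - [0,0,0,-4,255]
    - [0,0,0,-4,255]
    - [0,0,0,-4,255]
    - [0,0,0,-4,255]
    - [0,0,0,-4,255]

```text
t: 18.63
tcp_pos: [0.5635, 0.0085, 0.2111]
tool_rot: [0.674, 0.738, 0.002, -0.007]
force: [0.2, -1.9, -0.4]
finger_gap: 0.595
```

```bash
python3 st.py
```

```text
18.6333 [0.56345595 0.00851211 0.21112772] [ 0.67448371  0.73825215  0.0016274  -0.00726959] yaw 95.1689550005092 [ 0.17589815 -1.8511519  -0.37528625] [-0.11688119  0.04261683  0.00114793] 0.5946242416293592 [-0.18874993  0.47304107  1.60439193  0.01181392  1.07486711 -0.28464254]
z [-0.0085  0.0122 -0.9999]
```

Request:
jog_arm:
  motion:
    - [0,0,0.01,-6,255]
    - [0,0,0.01,-6,255]
    - [0,0,0.01,-6,255]
    - [0,0,0.01,-6,255]
    - [0,0,0.01,-6,255]
    - [0,0,0.01,-6,255]
    - [0,0,0.01,-6,255]
    - [0,0,0.01,-6,255]

```text
t: 19.3
tcp_pos: [0.563, 0.0077, 0.2122]
tool_rot: [0.924, 0.381, 0.003, -0.006]
force: [-0.7, 0.1, -0.0]
finger_gap: 0.598
```

```bash
python3 st.py
```

```text
19.3 [0.5629736  0.00766003 0.21217329] [ 0.92437076  0.38143506  0.00334902 -0.00589786] yaw 44.84629167731432 [-0.65226787  0.13291549 -0.03984781] [ 0.02073595 -0.0259625   0.01021155] 0.597660309790801 [-0.19212376  0.46716854  1.6120526   0.01548609  1.06333131  0.58842484]
z [ 0.0017  0.0135 -0.9999]
```

Request:
jog_arm:
  motion:
    - [0,0,0.01,-6,255]
    - [0,0,0.01,-6,255]
    - [0,0,0.01,-6,255]
    - [0,0,0.01,-6,255]
    - [0,0,0.01,-6,255]
    - [0,0,0.01,-6,255]
    - [0,0,0.01,-6,255]
    - [0,0,0.01,-6,255]
    - [0,0,0.01,-6,255]
    - [0,0,0.01,-4,255]

```text
t: 20.13
tcp_pos: [0.5604, 0.0088, 0.2124]
tool_rot: [0.99, -0.141, 0.003, -0.005]
force: [0.2, 1.4, -3.5]
finger_gap: 0.597
```

```bash
python3 st.py
```

```text
20.1333 [0.56044483 0.00883765 0.21241589] [ 0.98999709 -0.14096037  0.00304251 -0.00516446] yaw -16.207138532046983 [ 0.22167872  1.41521978 -3.46125542] [ 0.27844328 -0.03996335  0.05108268] 0.5970505487572517 [-0.18931446  0.4614187   1.62222729  0.01221303  1.05239485  1.65832772]
z [ 0.0075  0.0094 -0.9999]
```

Turned well over 100°; lifting gently and watching the force.

Request:
jog_arm:
  motion:
    - [0,0,0.3,0,255]
    - [0,0,0.3,0,255]
    - [0,0,0.3,0,255]

```text
t: 20.38
tcp_pos: [0.5603, 0.0092, 0.2205]
tool_rot: [0.99, -0.14, 0.002, -0.005]
force: [0.5, 0.5, -2.7]
finger_gap: 0.597
```

```bash
python3 st.py
```

```text
20.3833 [0.56027609 0.00923711 0.22053185] [ 0.99015093 -0.13987891  0.00235035 -0.00543113] yaw -16.081961759888873 [ 0.54538744  0.54219899 -2.6538656 ] [-0.01761953 -0.13095369 -0.00448133] 0.5971336875600278 [-0.18891103  0.45137249  1.61313705  0.01260827  1.07294847  1.65657042]
z [ 0.0062  0.0101 -0.9999]
```

Request:
jog_arm:
  motion:
    - [0,0,0.8,0,255]
    - [0,0,1,0,255]
    - [0,0,1,0,255]
    - [0,0,1.2,0,255]
    - [0,0,1.2,0,255]
    - [0,0,1,0,255]
    - [0,0,1,0,255]
    - [0,0,0.5,0,255]
    - [0,0,0,0,255]
    - [0,0,0,0,255]

```text
t: 21.22
tcp_pos: [0.5576, 0.0084, 0.3093]
tool_rot: [0.991, -0.136, 0.002, -0.004]
force: [0.9, -0.9, -4.4]
finger_gap: 0.592
```

```bash
python3 st.py;python3 - <<'E'
from h import *
for n in ['side','wrist','top']:
    s=snapshot(n); save(s,n+'9.png'); np.savez(n+'9.npz',**s)
E
```

```text
21.2167 [0.55756359 0.0083668  0.3093261 ] [ 0.99063837 -0.13643406  0.00211961 -0.00410676] yaw -15.68327393379308 [ 0.91917386 -0.85624611 -4.38084957] [-0.02320877  0.0572172   0.02016008] 0.5919763382976028 [-0.18996918  0.34995134  1.50852534  0.00879805  1.27932926  1.65203967]
z [ 0.0053  0.0076 -1.    ]
```

View pics/side9.png

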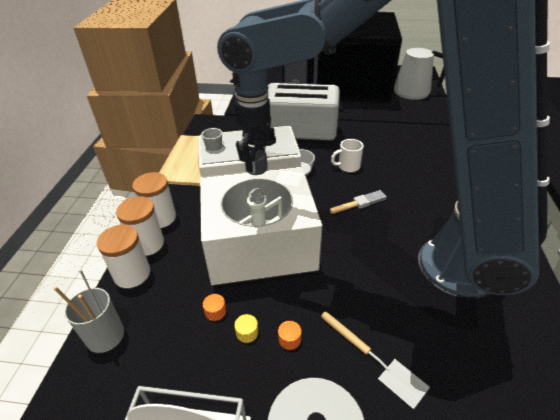

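View pics/wrist9.png

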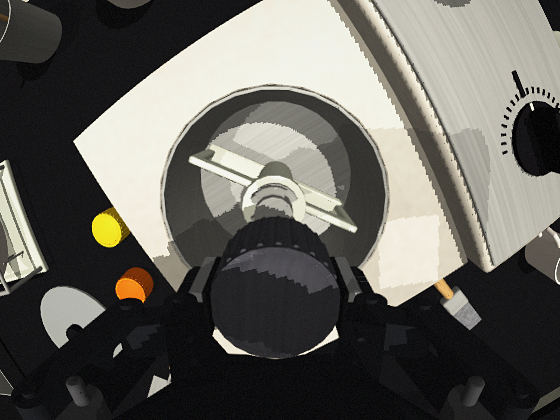

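```bash
python3 - <<'E'
from h import *
a=cv2.imread('pics/wrist9.png')[60:190,470:560];cv2.imwrite('pics/w9z.png',cv2.resize(a,None,fx=4.5,fy=4.5,interpolation=cv2.INTER_CUBIC))
s=dict(np.load('wrist9.npz'));g=s['img'].astype(int)
v,u=np.where(g.min(2)[100:145,522:545]>140);print(len(v),(u.min()+522,u.max()+522,v.min()+100,v.max()+100))
x=sense();print(x['t'],x['force'],abs(x['qd']).max(),x['finger_gap'],x['tcp_pos'])
E
```

```text
70 (np.int64(522), np.int64(544), np.int64(100), np.int64(110))
21.3667 [-0.56192422  0.0944463  -1.63193632] 0.008481220803377381 0.59613704475577 [0.55729102 0.00846188 0.30823729]
```

View pics/w9z.png

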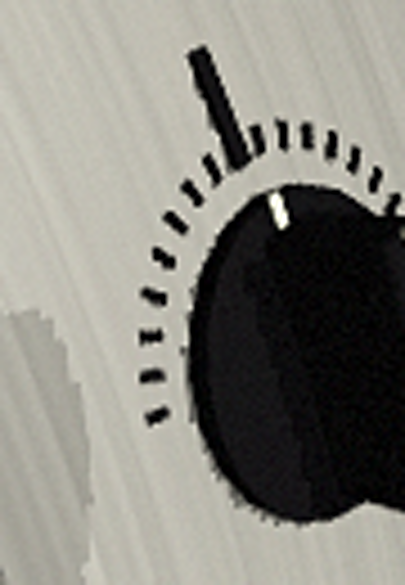

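```bash
python3 - <<'E'
from h import *
s=dict(np.load('wrist9.npz'))
f=lambda x,y,z:fcast(s,[[470+(x+.5)/4.5-.5,60+(y+.5)/4.5-.5]],z)[0][:2]
a,b=f(271,195,.246),f(284,227,.246);m,n=f(198,50,.24),f(240,165,.24)
dg=lambda d:np.degrees(np.arctan2(d[1],d[0]))
print('tick',a,b,dg(a-b),'mark',m,n,dg(m-n)); c=(m+n)/2-.048*np.array([.9588,.284]); print('axis',c,dg((a+b)/2-c))
E
```

```text
tick [ 0.60153864 -0.20997488] [ 0.59557884 -0.21213725] 19.942031201126085 mark [ 0.62821444 -0.2036797 ] [ 0.6070874  -0.20874527] 13.48311738862317
axis [ 0.57162852 -0.21984449] 18.07359705909441
```

The knob tick still lines up with the mark (about 18° against 16.5°, within what I can read at the image edge). Handing in.

```bash
python3 -c "
from station import *
print(sign_off()); x=sense(); print(x['t'],x['tcp_pos'],x['finger_gap'])"
```

```text
the job is handed in; nothing more can be done
None
the job is handed in; nothing more can be done
```

The job is handed in at about 21.4 s: the knob is on its stop mark, and the cap is off and held about 97 mm above where it sat. `sign_off()` gave no verdict, so the checks below are my own.

- **Knob:** I turned the pointer 24° anticlockwise. Straight after, the wrist camera put the pointer at 16.6° and the mark at 16.8°. A last, rougher look from the image edge gave the pointer at about 18° and the mark at 13.5°. The worst case is about 4.6°, still inside the 0.1 rad (5.7°) limit.
- **Thread:** it is left-handed. Anticlockwise stopped dead at about 2 N·m, where the pads may have slipped a little on the cap. Clockwise it ran with almost no torque and climbed about 1 mm. I turned the gripper about 130° clockwise in all, then lifted the cap with only its weight on the wrist.
- **Final hold:** the gripper opening was 0.596 (about 51 mm, matching the 52 mm cap) and joint speeds were below 0.01 rad/s. In the side and wrist views the spindle is bare and the cap is clear of the machine.
- **Other items:** the ones I could see in the last pictures (measuring cup, lid, mug, spatula and brush) look undisturbed. I did not measure their positions again.

**Gripper tilt:** it drifted up to about 6° during the moves over the bowl. I brought it back to about 1° before gripping the cap, which took roughly 10 s.

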